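Refit the guide roller's axle and clamp it

TASK

Take the axle by its handle from the wooden rest and thread it through the stand: through the plain ear, the loose guide roller and then the ear with the clamp knob, until the handle's shoulder is fully home against the plain ear. Then screw the leaning clamp knob clockwise, regripping as often as needed, until it comes to its stop and the axle is clamped. Let go of everything, with the roller still in its saddle, and leave the other things on the desk alone.

Things in the scene. Friction and masses are not known exactly. Their poses are not given: they have to be found in the camera images.
- axle: Loose axle, 0.15 kg: steel rod 14 mm thick, 130 mm long (last 12 mm tapered), on a round grey handle 24 mm thick, 60 mm long. Origin on the centre line at the shoulder where rod and handle meet; y axis points along the rod to the tip, the handle reaches to y = -60 mm. Starts level in the rest, axis 50 mm above the desk.
- axle_tip (a point): Centre of the axle's tip, 130 mm from the shoulder.
- axle_handle (a point): Middle of the axle's handle, the place to grip it (on the centre line).
- rest: Fixed wooden rest, base 60 x 120 x 8 mm, with two V posts (top 52 mm above the desk, each 12 mm thick) that hold the steel rod 13 and 97 mm from the shoulder; the handle sticks out freely. Origin under the centre of the base; the rod lies along its y axis, handle towards its -y. The axle lifts straight up out of it.
- stand: Fixed roller stand, base 96 x 140 x 10 mm, origin under its centre. Two upright aluminium ears 54 mm wide (x), 14 mm thick (y), 88 mm high, each with a 16.5 mm hole along y, 65 mm above the desk. Plain ear at y = -55 to -41 mm, ear with clamp screw at y = 41 to 55 mm. The axle goes in from the -y side, its y axis along the stand's y.
- near_hole (a point): Centre of the plain ear's hole at its outer face (stand y = -55 mm). The axle's shoulder ends here; the handle cannot enter. Axes as the stand's.
- far_hole (a point): Centre of the clamp ear's hole at its outer face (stand y = +55 mm). Axes as the stand's. With the axle home the tip sticks out 20 mm past it.
- bore_axis (a point): Point on the hole axis midway between the ears, where the roller's centre lies. Axes as the stand's.
- roller: Loose white guide roller, 0.12 kg, 60 mm long, flanges 68 mm and barrel 56 mm in diameter, bore 20 mm in diameter. Rests in the stand's saddle between the ears with its bore in line with the ear holes. Origin at its centre, y axis along the bore.
- knob (a point): Centre of the round black clamp knob, 43 mm in diameter, 28 mm long. Its z axis is the screw axis, pointing outward: it leans 30 degrees from vertical to the stand's -x. At the stop the centre is 55 mm from the hole axis, 5 mm further out per turn unscrewed. Grip across the diameter, tool pointing along -z of this point, at any angle about it. About 0.1 N m turns it.
- clamp_knob (a joint): How far the clamp knob is unscrewed, rad: 0 at its stop (a sprung pad then presses on the axle with a few newtons), 7.5 to 10 at the start (pad clear of the hole). Seen from outside, looking down on the knob, clockwise makes the value smaller. It stays where it is left.
- gear_large: Loose bystander: flat toothed gear wheel, 52 mm in diameter, 9 mm thick, lying on the desk to the left.
- ring_part: Loose bystander: flat ring, 44 mm in diameter, 10 mm thick, lying on the desk to the left.
- tape_roll: Loose bystander: roll of tape, 52 mm in diameter, 19 mm high, behind the stand.
- glue_stick: Loose bystander: upright glue stick, 25 mm in diameter, 90 mm high, behind the rest.
Things that resemble listed ones, but are neither listed nor needed, are in the scene too. There is more than one size of the axle; the one meant has the size given above.

How it is judged:
By the outcome, as a careful person would: the job done as asked, in the order asked, and still so for the second after the job is handed in, with the robot touching nothing.
It also fails if it takes over 72 s, if anything falls off the work surface, if the arm or the gripper's body presses on something with over 40 N, if the wrist force passes 120 N, or if a joint passes its speed limit or range.

ROBOT

A 6-joint arm with a two-finger parallel gripper is mounted at the origin on a cart in front of the work surface, level with it; the furniture and walls round the work are solid. World frame = base frame: x ahead of the robot, y to its left, z up, the work surface at z = 0. Lengths are in m, angles in rad, forces in N, time in s.
With the tool pointing down it reaches from about 0.25 to 0.8 m from the base axis. Payload 8.5 kg.
Tool frame: the origin (TCP) lies between the finger pads, 19 mm behind the fingertips; this is the grasp point; z points along the fingers, y is the line along which they close (so a half turn about z gives the same grasp; the last joint's range is limited). The gripper opens to 85 mm and grips with 20 to 120 N. Pads are 22 mm wide; open, the fingers measure 114 mm over their backs; the gripper's body (76 mm by 85 mm) begins 54 mm behind the grasp point. The pads swing forward as they close: fully open they stand 13 mm farther back than shut.
Start: joints at [1.109, 0.238, -0.013, 1.319, 0, 1.571], TCP at [0.234, 0.47, 0.25] pointing down, gripper open.
Joint ranges: [-2.66, 2.66], [-1.03, 1.9], [-1.14, 1.46], [-1.82, 2.27], [-1.45, 1.34], [-3.14, 3.14]. Speed limits (rad/s): [2.22, 2.22, 2.79, 3.14, 3.14, 3.14].

INTERFACE

Orientations are given as a unit quaternion [w, x, y, z].
In Python, from bench import env gives the robot as it stands.
- The arm moves only by the shell command python3 -m pendant 'ROWS' [OPENING]. ROWS is JSON, a list that holds one entry, the list of rows, each a list of 4 numbers: the shift along the tool's x, y, z in mm, then the turn about the tool's z in rad. A call has 1 to 12 rows; each row shifts and turns the commanded pose from where the row before left it, along the tool's axes as they then stand; what a row does not reach is not made up. A row lasts 1/8 s, in which the tool goes at most 62.5 mm and 10.7 degrees, less where a joint would pass 70% of its speed; a pose out of reach is approached as far as the arm can. A call with a gripper value outside its range is refused whole. OPENING is the opening, from -1 (shut) to 1 (fully open), set as the call begins (- or left out, the last holds). The fingers move at their own pace and stop on an object; the grip force is fixed at half the most. Time passes only in rows, so rows that do not move let the fingers close. It gives the time, the measured TCP pose, the force, the opening and the grip force at its end, in the units of the state.
- env.read_state(): the state, without advancing time (a new reading comes with each control period).
- env.get_image(name): name is "scene" or "top"; returns the picture (384x512x3 uint8, red, green, blue); there is no depth.
- env.calibration(name): a dict with "fov_y" (degrees; the focal length in pixels is half the picture's height over the tangent of half this angle, whatever the lens; pixels are square), "cx", "cy" (the principal point, pixels), "R" (3x3) and "t" (3): a world point X has camera coordinates R X + t. Camera axes: x right, y down, z forward; pixel columns grow to the right and rows downward; lengths in m; the calibration is good to about 2 mm. A picture is of the moment at which its call begins. calibration takes no time and is no camera call.
- env.hand_in(): hands the job in; it is judged then, once.
The state is a dict: "t": time; "joint_pos": joint angles; "dq": joint speeds; "tau": joint torques, N m; "eef_pos": TCP position; "tcp_rot": TCP orientation; "contact_force": force on the tool from outside, world axes, zero at the start; "wrist_torque": the same for the moment, N m; "opening": finger opening in m; "gripper_force": force on a finger pad.
Only numpy, scipy, OpenCV 4.12 (cv2) and the standard library are available. Lean on these libraries where they do the work, as an engineer would, in place of code of your own. Each camera call takes 0.05 s, during which the arm holds its last target. There are 200 camera calls.

## Working session

There is one attempt and no reset: what is moved stays moved. The work goes in short steps, Python scripts to look and compute and a shell command to move; the robot and the scene stay as the last step left them, time stands still between calls to the robot, and variables do not carry over. Pictures are saved under pics/ and viewed, at most 14 in all, crops included, and the job is handed in when it is done.

```bash
mkdir -p pics; ls
python3 - <<'E'
from bench import env
import cv2,json,numpy as np
for n in("scene","top"):
    im=env.get_image(n); cv2.imwrite(f"pics/{n}0.png",im[:,:,::-1])
    c=env.calibration(n); print(n,c)
s=env.read_state(); print({k:np.round(v,3).tolist() for k,v in s.items()})
E
```

```text
pics
scene {'fov_y': 45.262877483622276, 'cx': 257.58273474154964, 'cy': 197.20830062569706, 'R': array([[-0.74088512, -0.67138699,  0.01813126],
       [-0.37259345,  0.3884017 , -0.8428038 ],
       [ 0.55880529, -0.63117638, -0.53791544]]), 't': array([0.54127696, 0.21730293, 1.07064437])}
top {'fov_y': 47.799686054652796, 'cx': 253.7718068882015, 'cy': 194.53873012743963, 'R': array([[-0.01152722, -0.99975967,  0.01864732],
       [-0.9926109 ,  0.00918807, -0.12099246],
       [ 0.12079205, -0.01990424, -0.99247826]]), 't': array([0.17057674, 0.56332684, 1.24056387])}
{'t': 0.1, 'joint_pos': [1.109, 0.239, -0.014, 1.319, -0.0, 1.571], 'dq': [0.001, 0.001, 0.003, -0.001, -0.001, 0.0], 'tau': [0.001, -53.972, 34.7, 0.013, 0.0, 0.0], 'eef_pos': [0.234, 0.47, 0.249], 'tcp_rot': [-0.0, 0.229, 0.973, -0.001], 'contact_force': [0.583, 0.192, 0.515], 'wrist_torque': [0.055, 0.0, 0.037], 'gripper_force': 0.0, 'opening': 0.086}
```

View pics/scene0.png

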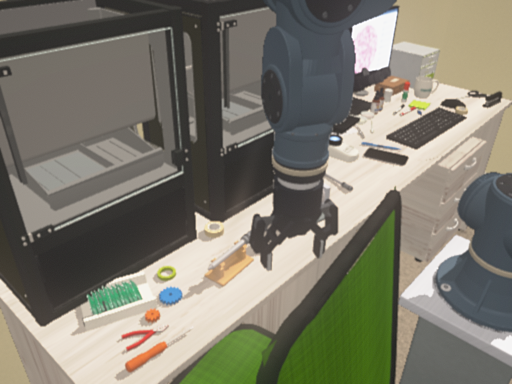

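View pics/top0.png

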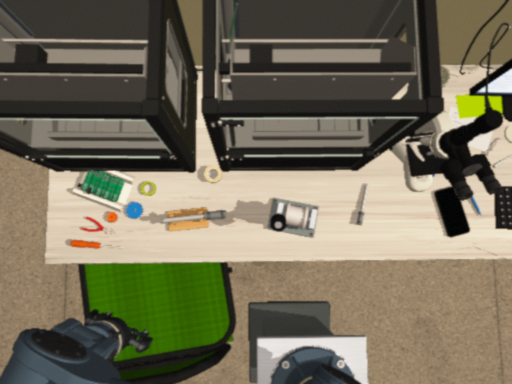

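```bash
cat > h.py <<'E'
import numpy as np,cv2
from bench import env
def cam(n):
    c=env.calibration(n); f=192/np.tan(np.radians(c['fov_y'])/2); return c,f
def proj(n,X):
    c,f=cam(n); p=np.array(c['R'])@np.array(X)+c['t']; return np.array([c['cx']+f*p[0]/p[2],c['cy']+f*p[1]/p[2]])
def ray(n,u,v):
    c,f=cam(n); R=np.array(c['R']); d=R.T@np.array([(u-c['cx'])/f,(v-c['cy'])/f,1]); return -R.T@c['t'],d
def onz(n,u,v,z):
    o,d=ray(n,u,v); return o+d*(z-o[2])/d[2]
def two(a,b):
    o1,d1=ray("scene",*a);o2,d2=ray("top",*b)
    s,t=np.linalg.lstsq(np.c_[d1,-d2],o2-o1,rcond=None)[0]
    p,q=o1+s*d1,o2+t*d2; return (p+q)/2,np.linalg.norm(p-q)
E
python3 - <<'E'
from h import *
t=cv2.imread("pics/top0.png"); cv2.imwrite("pics/topc.png",cv2.resize(t[160:250,150:350],None,fx=4,fy=4,interpolation=cv2.INTER_CUBIC))
for n in("scene","top"): print(n,proj(n,[.234,.47,.249]),proj(n,[0,0,0]))
for p in [(195,215),(293,217),(362,205),(133,210)]: print(p,onz("top",*p,.05))
E
```

```text
scene [291.56254158 258.63243253] [490.41315567 290.6812122 ]
top [126.5023709 325.1818799] [313.34695718 391.28467199]
(195, 215) [0.50527655 0.33468572 0.05      ]
(293, 217) [0.49663591 0.05263434 0.05      ]
(362, 205) [ 0.52945151 -0.14883022  0.05      ]
(133, 210) [0.52145534 0.51230022 0.05      ]
```

View pics/topc.png

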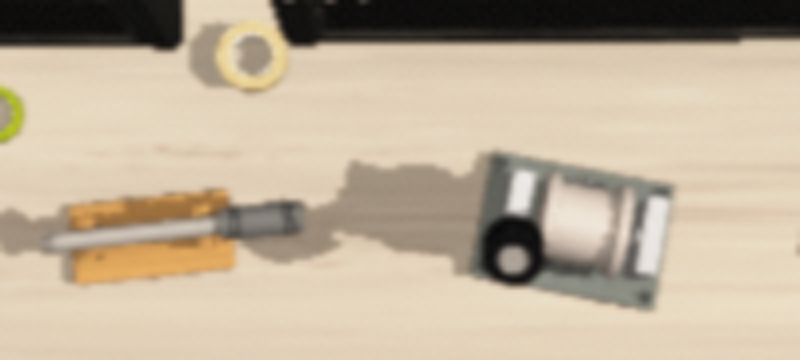

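```bash
cat >> h.py <<'E'
def fit(c,rect,k,tol=2.0):
    "robust line on side k of rect from contour c"
    b=cv2.boxPoints(rect); p,q=b[k],b[(k+1)%4]; L=np.linalg.norm(q-p); u=(q-p)/L; n=np.array([-u[1],u[0]])
    d=c-p; s=d@u; e=np.abs(d@n); m=(s>.12*L)&(s<.88*L)&(e<tol)
    return cv2.fitLine(c[m].astype(np.float32),cv2.DIST_HUBER,0,.01,.01).ravel()
def cross(l,m):
    s=np.linalg.solve(np.c_[l[:2],-m[:2]],m[2:]-l[2:]); return l[2:]+s[0]*l[:2]
def mask(im,thr,x0,x1,y0,y1,k=4):
    "grey mask (r-b<thr) upscaled k in ROI"
    r=cv2.resize(im[y0:y1,x0:x1],None,fx=k,fy=k,interpolation=cv2.INTER_CUBIC).astype(int)
    return ((r[:,:,2]-r[:,:,0])<thr).astype(np.uint8),r
def back(p,x0,y0,k=4): return (np.asarray(p)+.5)/k-.5+[x0,y0]
E
cat > m1.py <<'E'
from h import *
t=cv2.imread("pics/top0.png")
def big(m):
    cs,_=cv2.findContours(m,cv2.RETR_EXTERNAL,cv2.CHAIN_APPROX_NONE); return max(cs,key=cv2.contourArea)[:,0,:]
# axle
m,r=mask(t,18,150,235,200,235); c=big(m); f=np.zeros_like(m); cv2.drawContours(f,[c[:,None]],-1,1,-1)
rc=cv2.minAreaRect(c); print("axle rect",rc)
ys,xs=np.nonzero(f); 
cols=[(x,ys[xs==x].mean(),np.sum(xs==x)/4) for x in range(xs.min(),xs.max()+1,16)]
for x,y,w in cols:
    p=back([x,y],150,200); print(p.round(1),round(w,1),onz("top",*p,.05).round(4)[:2])
# stand
m,r=mask(t,22,258,325,190,243); c=big(m); rc=cv2.minAreaRect(c); print("stand",rc)
ls=[fit(c,rc,k,12) for k in range(4)]
P=[onz("top",*back(cross(ls[k-1],ls[k]),258,190),.01) for k in range(4)]; P=np.array(P)
print(P.round(4)); print("sides",[np.linalg.norm(P[k]-P[k-1]).round(4) for k in range(4)],"c",P.mean(0))
w=(r.min(2)>205).astype(np.uint8)
n,lab,st,ce=cv2.connectedComponentsWithStats(w)
for i in range(1,n):
    if st[i,4]>60:
        rr=cv2.minAreaRect(np.argwhere(lab==i)[:,::-1].astype(np.float32)); b=back(ce[i],258,190); print("white",b,st[i,4]/16,rr[1],rr[2],onz("top",*b,.088))
cv2.imwrite("pics/dbg.png",np.hstack([cv2.drawContours(r.astype(np.uint8),[c[:,None]],-1,(0,0,255),1),np.repeat(w[:,:,None]*255,3,2)]))
E
python3 m1.py
```

```text
axle rect ((257.85101318359375, 60.62731170654297), (30.438446044921875, 86.72388458251953), 84.47245788574219)
[203.4 216.6] 0.2 [0.5004 0.3107]
[207.4 215. ] 6.5 [0.5049 0.2992]
[211.4 215.2] 7.0 [0.5041 0.2877]
[215.4 214.6] 7.2 [0.5058 0.2762]
[219.4 214.1] 7.2 [0.5071 0.2647]
[223.4 213.9] 7.2 [0.5077 0.2532]
stand ((139.7245330810547, 111.13584899902344), (186.5, 127.0362319946289), 10.619654655456543)
[[ 0.4667  0.1263  0.01  ]
 [ 0.5577  0.1077  0.01  ]
 [ 0.5306 -0.0269  0.01  ]
 [ 0.4403 -0.0087  0.01  ]]
sides [np.float64(0.1375), np.float64(0.093), np.float64(0.1373), np.float64(0.0922)] c [0.4988179  0.04960056 0.01      ]
white [279.90854204 207.29584079] 34.9375 (16.378250122070312, 37.962833404541016) 12.528807640075684 [0.52163253 0.0929711  0.088     ]
white [312.90201506 218.26162533] 70.5625 (16.933095932006836, 71.6779556274414) 9.462321281433105 [0.48992897 0.00111357 0.088     ]
white [294.3130823  214.15993789] 80.5 (57.723480224609375, 25.951311111450195) 14.03624439239502 [0.50195244 0.05296326 0.088     ]
```

View pics/dbg.png

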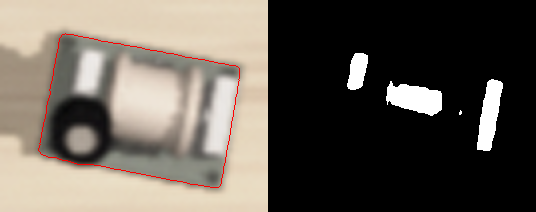

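```bash
python3 -m pendant '[[[-55,-8.6,0,0],[-55,-8.6,0,0],[-55,-8.6,0,0],[-55,-8.6,0,0],[-55,-8.6,0,0],[-55,-8.6,0,0],[0,0,0,0.168],[0,0,0,0.168],[0,0,0,0.168],[0,0,0,0.168],[0,0,0,0.168],[0,0,0,0.168]]]' 1
python3 - <<'E'
from h import *
for n in("scene","top"):
    im=env.get_image(n)[:,:,::-1]; cv2.imwrite(f"pics/{n}1.png",im)
a=cv2.imread("pics/scene1.png")[150:300,190:390]
b=cv2.imread("pics/top1.png")[150:250,140:350]
a=cv2.resize(a,(480,360),interpolation=2);b=cv2.resize(b,(504,240),interpolation=2)
o=np.zeros((600,504,3),np.uint8);o[:360,:480]=a;o[360:]=b
cv2.imwrite("pics/v1.png",o)
for p in [(161,220.6),(206.6,215.6),(225.5,214)]: print(onz("top",*p,.05))
print(env.read_state()['joint_pos'].round(3))
E
```

```text
t: 1.6
eef_pos: [0.5062, 0.2766, 0.2495]
tcp_rot: [-0.0, 0.673, 0.74, -0.0]
contact_force: [0.3, 0.2, 0.4]
opening: 0.0854
gripper_force: 0.0
[0.49018786 0.43180089 0.05      ]
[0.50321093 0.30140602 0.05      ]
[0.50727168 0.24710872 0.05      ]
[ 0.5    0.329  0.113  1.356 -0.     1.972]
```

View pics/v1.png

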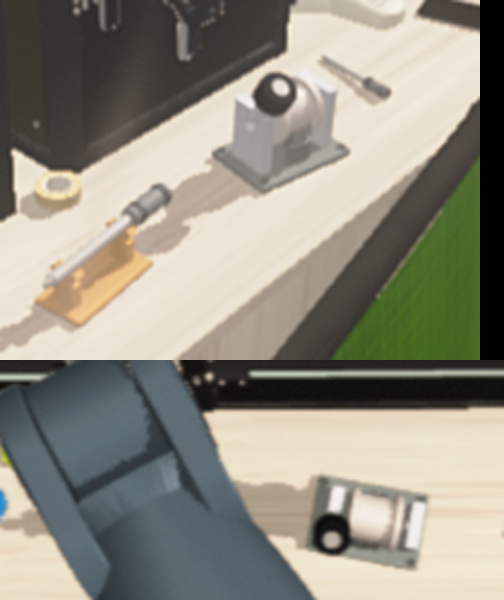

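```bash
python3 -m pendant '[[[-4.6,0,40,0],[0,0,50,0],[0,0,50,0],[0,0,40,0],[0,0,15,0],[0,0,4.5,0],[0,0,0,0]]]' 1
python3 -m pendant '[[[0,0,0,0],[0,0,0,0],[0,0,0,0],[0,0,0,0],[0,0,0,0],[0,0,0,0]]]' -1
```

```text
t: 2.58
eef_pos: [0.5075, 0.2726, 0.0516]
tcp_rot: [0.0, 0.67, 0.742, 0.001]
contact_force: [0.5, -0.4, 0.0]
opening: 0.0856
gripper_force: 0.0
t: 3.32
eef_pos: [0.5066, 0.2721, 0.0506]
tcp_rot: [-0.0, 0.67, 0.742, -0.0]
contact_force: [-2.1, -1.3, 3.3]
opening: 0.0225
gripper_force: 58.6
```

```bash
python3 -m pendant '[[[0,0,-15,0],[0,0,-45,0],[0,0,-50,0],[0,0,-40,0]]]'
python3 -m pendant '[[[-40,-8.9,0,0],[-51.25,-11.5,0,0],[-51.25,-11.5,0,0],[-51.25,-11.5,0,0],[-51.25,-11.5,0,0],[-51.25,-11.5,0,0],[-51.25,-11.5,0,0],[-51.25,-11.5,0,0],[-51.25,-11.5,0,0],[0,0,0,0.149],[0,0,0,0.149],[0,0,0,0]]]'
```

```text
t: 3.82
eef_pos: [0.5072, 0.2722, 0.2035]
tcp_rot: [0.001, 0.671, 0.742, 0.001]
contact_force: [1.1, 0.2, -1.9]
opening: 0.022
gripper_force: 58.9
t: 5.32
eef_pos: [0.4518, -0.1861, 0.2012]
tcp_rot: [0.0, 0.773, 0.634, 0.0]
contact_force: [0.2, -1.0, -0.1]
opening: 0.0221
gripper_force: 59.0
```

```bash
python3 -m pendant '[[[0,0,45,0],[0,0,50,0],[0,0,32,0],[0,0,8.6,0],[0,0,0,0]]]'
python3 - <<'E'
from h import *
for n in("scene","top"):
    im=env.get_image(n)[:,:,::-1]; cv2.imwrite(f"pics/{n}2.png",im)
a=cv2.imread("pics/scene2.png")[160:230,270:370]
b=cv2.imread("pics/top2.png")[185:245,260:390]
o=np.zeros((600,650,3),np.uint8);o[:300,:429]=cv2.resize(a,(429,300),interpolation=2);o[300:]=cv2.resize(b,(650,300),interpolation=2)
cv2.imwrite("pics/v2.png",o)
E
```

```text
t: 5.95
eef_pos: [0.4521, -0.1857, 0.0655]
tcp_rot: [0.0, 0.773, 0.635, -0.0]
contact_force: [-0.2, -0.5, -1.3]
opening: 0.0222
gripper_force: 59.0
```

View pics/v2.png

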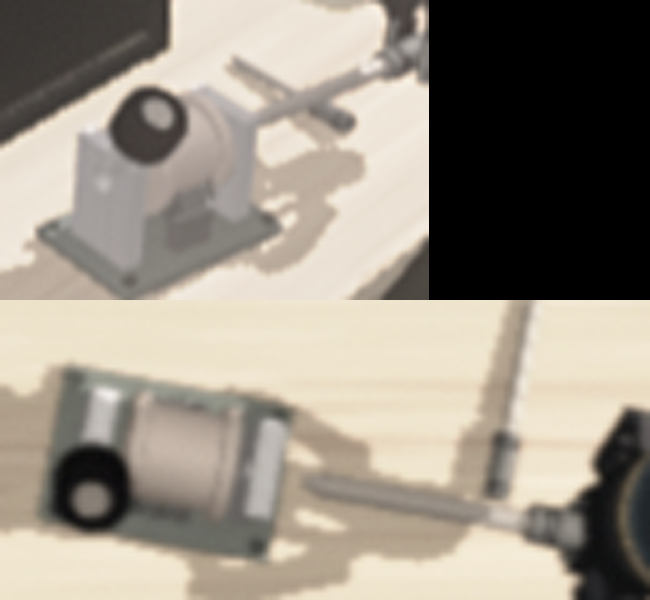

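```bash
cat > m2.py <<'E'
from h import *
import sys
n=sys.argv[1]
t=cv2.imread(f"pics/top{n}.png").astype(float); s=cv2.imread(f"pics/scene{n}.png").astype(float)
st=env.read_state(); T=st['eef_pos']; q=st['tcp_rot']; 
from scipy.spatial.transform import Rotation as Ro
R=Ro.from_quat([q[1],q[2],q[3],q[0]]).as_matrix(); print("T",T.round(4),"toolx",R[:,0].round(4),"z",R[:,2].round(4))
def line(im,nm,A,B,h=6,k=12):
    "centre line of greyish rod near segment A-B (px); returns offsets (px) normal to predicted line"
    A,B=np.array(A),np.array(B); u=(B-A)/np.linalg.norm(B-A); nn=np.array([-u[1],u[0]]); out=[]
    for f in np.linspace(0,1,k):
        c=A+f*(B-A); w=np.arange(-h,h+.01,.25); P=(c+w[:,None]*nn).astype(np.float32)
        v=cv2.remap((im[:,:,2]-im[:,:,0]).astype(np.float32),P[None,:,0],P[None,:,1],cv2.INTER_LINEAR)[0]
        th=(v.min()+np.median(np.r_[v[:6],v[-6:]]))/2; ii=w[v<th]; out.append((round(ii.mean(),2),round(len(ii)/4,1)))
    print(nm,out)
x=R[:,0]; ax=lambda d:T+x*(30+d)/1000+np.array([0,0,-.0006])
for nm,im in(("top",t),("scene",s)):
    A,B=proj(nm,ax(20)),proj(nm,ax(112)); print(nm,A,B); line(im,nm,A,B)
    print("mm/px",1000*np.linalg.norm(ax(112)-ax(20))/np.linalg.norm(A-B))
w=(cv2.resize(t[190:243,258:325],None,fx=4,fy=4,interpolation=2).min(2)>170).astype(np.uint8)
nl,lab,stt,ce=cv2.connectedComponentsWithStats(w)
for i in range(1,nl):
    if stt[i,4]>150:
        rr=cv2.minAreaRect(np.argwhere(lab==i)[:,::-1].astype(np.float32)); b=back(rr[0],258,190); print("white",b,stt[i,4]/16,rr[1],rr[2],onz("top",*b,.088))
m,r=mask(t.astype(np.uint8),22,258,318,190,243)
cs,_=cv2.findContours(m,cv2.RETR_EXTERNAL,cv2.CHAIN_APPROX_NONE); c=max(cs,key=cv2.contourArea)[:,0,:]; rc=cv2.minAreaRect(c)
ls=[fit(c,rc,k,12) for k in range(4)]
P=np.array([onz("top",*back(cross(ls[k-1],ls[k]),258,190),.01) for k in range(4)]); print(P.round(4),P.mean(0).round(4),[np.linalg.norm(P[k]-P[k-1]).round(4) for k in range(4)])
E
python3 m2.py 2
```

```text
T [ 0.4528 -0.1861  0.0663] toolx [ 1.947e-01  9.809e-01 -6.000e-04] z [ 0.002 -0.001 -1.   ]
top [360.32918404 227.89458163] [328.55341697 221.93577375]
top [(np.float64(0.66), 2.8), (np.float64(5.12), 2.0), (np.float64(-0.25), 3.8), (np.float64(-0.5), 4.8), (np.float64(-0.38), 5.0), (np.float64(-0.5), 4.8), (np.float64(-0.38), 4.5), (np.float64(-0.5), 4.8), (np.float64(-0.5), 4.8), (np.float64(-0.38), 4.5), (np.float64(-0.5), 4.8), (np.float64(-0.5), 5.2)]
mm/px 2.8456843238079044
scene [354.93852467 175.98050374] [332.85429022 185.04949757]
scene [(np.float64(0.12), 3.5), (np.float64(-0.75), 2.8), (np.float64(-0.88), 2.5), (np.float64(-0.75), 2.2), (np.float64(-0.75), 2.8), (np.float64(-5.5), 1.2), (np.float64(-4.25), 3.8), (np.float64(-2.38), 5.0), (np.float64(-0.5), 4.8), (np.float64(0.49), 6.2), (np.float64(0.47), 4.0), (np.float64(-0.75), 3.2)]
mm/px 3.8535909692074424
white [291.   199.25] 808.5625 (77.0, 267.0) 90.0 [0.54402187 0.06133182 0.088     ]
white [280.63366508 206.91336632] 41.25 (21.393299102783203, 40.697021484375) 5.710593223571777 [0.52268863 0.09091562 0.088     ]
white [313.06926346 218.03922081] 63.125 (16.320249557495117, 73.67671203613281) 9.865806579589844 [0.49054682 0.0006268  0.088     ]
white [320.16164398 215.74784851] 18.6875 (27.96827507019043, 12.86803150177002) 23.198591232299805 [ 0.49676385 -0.01947319  0.088     ]
white [321.63536072 228.24328995] 17.0625 (25.00380516052246, 12.920960426330566) 12.094757080078125 [ 0.46180093 -0.02254693  0.088     ]
white [277.75  236.375] 395.3125 (48.0, 161.0) 90.0 [0.44055981 0.10050767 0.088     ]
white [317.25  234.625] 20.8125 (16.0, 27.0) 90.0 [ 0.44419467 -0.00975061  0.088     ]
[[ 0.4655  0.1262  0.01  ]
 [ 0.5569  0.1074  0.01  ]
 [ 0.5314 -0.0274  0.01  ]
 [ 0.4397 -0.01    0.01  ]] [0.4984 0.0491 0.01  ] [np.float64(0.1386), np.float64(0.0933), np.float64(0.1371), np.float64(0.0934)]
```

```bash
python3 -m pendant '[[[0,1.5,0,0],[15,0,0,0],[10,0,0,0],[5,0,0,0],[0,0,0,0]]]'; python3 -c "
from h import *
s=env.read_state();print(s['contact_force'].round(2),s['wrist_torque'].round(3))"; python3 -m pendant '[[[5,0,0,0],[4,0,0,0],[0,0,0,0]]]'; python3 -c "
from h import *
s=env.read_state();print(s['contact_force'].round(2),s['wrist_torque'].round(3))"
```

```text
t: 6.68
eef_pos: [0.4592, -0.156, 0.065]
tcp_rot: [0.0, 0.773, 0.635, -0.0]
contact_force: [0.5, 0.0, -0.5]
opening: 0.0223
gripper_force: 59.0
[ 0.5   0.   -0.52] [-0.019  0.031  0.007]
t: 7.05
eef_pos: [0.4609, -0.1476, 0.0649]
tcp_rot: [-0.0, 0.773, 0.634, -0.0]
contact_force: [-0.2, -0.3, -1.6]
opening: 0.0224
gripper_force: 59.0
[-0.19 -0.3  -1.56] [-0.031 -0.041 -0.073]
```

```bash
python3 -m pendant '[[[4,0,0,0],[4,0,0,0],[4,0,0,0],[0,0,0,0]]]'; python3 -c "
from h import *
s=env.read_state();print(s['contact_force'].round(2),s['wrist_torque'].round(3))"; python3 -m pendant '[[[5,0,0,0],[5,0,0,0],[5,0,0,0],[0,0,0,0]]]'; python3 -c "
from h import *
s=env.read_state();print(s['contact_force'].round(2),s['wrist_torque'].round(3))"
```

```text
t: 7.55
eef_pos: [0.4633, -0.1357, 0.0649]
tcp_rot: [-0.0, 0.773, 0.634, 0.0]
contact_force: [-0.1, 0.9, -1.6]
opening: 0.0224
gripper_force: 59.0
[-0.08  0.94 -1.59] [-0.027 -0.009 -0.003]
t: 8.05
eef_pos: [0.4662, -0.1209, 0.0649]
tcp_rot: [-0.0, 0.773, 0.634, -0.0]
contact_force: [0.6, -0.9, -1.4]
opening: 0.022
gripper_force: 59.0
[ 0.57 -0.85 -1.4 ] [ 0.006  0.02  -0.051]
```

```bash
python3 -m pendant '[[[8,0,0,0],[8,0,0,0],[8,0,0,0],[8,0,0,0],[8,0,0,0],[6,0,0,0],[0,0,0,0]]]'; python3 -c "
from h import *
s=env.read_state();print(s['contact_force'].round(2),s['wrist_torque'].round(3))"; python3 -m pendant '[[[4,0,0,0],[4,0,0,0],[4,0,0,0],[0,0,0,0]]]'; python3 -c "
from h import *
s=env.read_state();print(s['contact_force'].round(2),s['wrist_torque'].round(3))"
```

```text
t: 8.93
eef_pos: [0.4752, -0.0757, 0.0649]
tcp_rot: [-0.0, 0.773, 0.634, -0.0]
contact_force: [-0.1, 0.7, -0.5]
opening: 0.0222
gripper_force: 59.0
[-0.09  0.66 -0.46] [-0.019  0.042  0.031]
t: 9.43
eef_pos: [0.4776, -0.0641, 0.0649]
tcp_rot: [-0.0, 0.773, 0.634, 0.0]
contact_force: [-0.4, -0.1, 0.1]
opening: 0.0223
gripper_force: 59.0
[-0.38 -0.11  0.07] [0.084 0.062 0.041]
```

```bash
python3 -m pendant '[[[4,0,0,0],[4,0,0,0],[4,0,0,0],[0,0,0,0]]]'; python3 -c "
from h import *
s=env.read_state();print(s['contact_force'].round(2),s['wrist_torque'].round(3))"; python3 -m pendant '[[[4,0,0,0],[4,0,0,0],[4,0,0,0],[0,0,0,0]]]'; python3 -c "
from h import *
s=env.read_state();print(s['contact_force'].round(2),s['wrist_torque'].round(3))"
```

```text
t: 9.93
eef_pos: [0.48, -0.0522, 0.0649]
tcp_rot: [-0.0, 0.773, 0.634, 0.0]
contact_force: [-0.1, 0.8, -0.1]
opening: 0.0222
gripper_force: 59.0
[-0.09  0.79 -0.09] [0.162 0.149 0.006]
t: 10.42
eef_pos: [0.4822, -0.0407, 0.0649]
tcp_rot: [0.0, 0.773, 0.634, -0.0]
contact_force: [-1.1, 0.1, 0.4]
opening: 0.0223
gripper_force: 59.2
[-1.13  0.14  0.41] [-0.119  0.24   0.024]
```

```bash
python3 -m pendant '[[[2,0,0,0],[2,0,0,0],[1,0,0,0],[0,0,0,0]]]';  python3 -m pendant '[[[1,0,0,0],[1,0,0,0],[0,0,0,0]]]'|sed -n 2,4p;  python3 -m pendant '[[[1,0,0,0],[1,0,0,0],[0,0,0,0]]]'|sed -n 2,4p
```

```text
t: 10.92
eef_pos: [0.4822, -0.0403, 0.065]
tcp_rot: [0.003, 0.774, 0.633, -0.004]
contact_force: [-6.3, -26.8, 4.7]
opening: 0.0223
gripper_force: 59.5
eef_pos: [0.4821, -0.0401, 0.065]
tcp_rot: [0.004, 0.775, 0.632, -0.005]
contact_force: [-8.4, -36.7, 5.8]
eef_pos: [0.4821, -0.04, 0.065]
tcp_rot: [0.006, 0.775, 0.632, -0.007]
contact_force: [-9.6, -48.0, 7.2]
```

```bash
python3 -m pendant '[[[-4,0,0,0],[-1.5,0,0,0],[0,0,0,0]]]'
python3 - <<'E'
from h import *
for n in("scene","top"):
    im=env.get_image(n)[:,:,::-1]; cv2.imwrite(f"pics/{n}3.png",im)
a=cv2.imread("pics/scene3.png")[160:230,270:370]
b=cv2.imread("pics/top3.png")[185:245,260:390]
o=np.zeros((600,650,3),np.uint8);o[:300,:429]=cv2.resize(a,(429,300),interpolation=2);o[300:]=cv2.resize(b,(650,300),interpolation=2)
cv2.imwrite("pics/v3.png",o)
s=np.array([.1925,.981,0]); H=np.array([.4885,-.0047,.065])
for d in(110,123,130): print(d,"scene",proj("scene",H+s*d/1000),"top",proj("top",H+s*d/1000))
E
```

```text
t: 12.05
eef_pos: [0.4821, -0.0404, 0.0649]
tcp_rot: [0.002, 0.774, 0.633, -0.002]
contact_force: [-4.7, -17.4, 3.1]
opening: 0.0222
gripper_force: 59.4
110 scene [292.63673153 201.86966471] top [275.76885029 212.24818825]
123 scene [288.98176075 203.37745307] top [271.28701877 211.41754729]
130 scene [286.99752612 204.19601115] top [268.87387044 210.97030605]
```

View pics/v3.png

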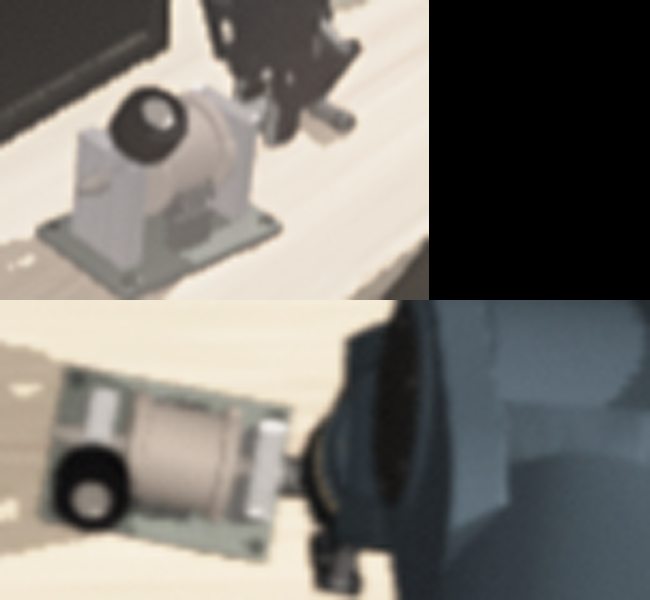

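Run:
```python
from h import *
s=np.array([.1925,.981,0]); H=np.array([.4885,-.0047,.065]); 
print("ear top edge",proj("top",H+[0,0,.023]),"gap edges",proj("top",H),proj("top",H-s*.006),"mm12 handle half",proj("top",H-s*.006+[0.012,0,0]))
t=cv2.imread("pics/top3.png")
for u in range(310,324): print(u," ".join("%3d,%3d,%3d"%tuple(t[v,u,::-1]) for v in range(214,229)))
s3=cv2.imread("pics/scene3.png"); print("scene face",proj("scene",H),proj("scene",H-s*.006))
i=s3[175:200,320:340]; t2=t[205:235,300:330]
cv2.imwrite("pics/v4.png",np.hstack([cv2.resize(i,(400,500),interpolation=0),cv2.resize(t2,(400,500),interpolation=0)]))
```

```text
ear top edge [314.98790258 218.75057897] gap edges [313.70611284 219.27929687] [315.77614227 219.6629461 ] mm12 handle half [315.65499434 215.45997679]
310 124,120,117 130,125,121 139,133,128 153,147,141 164,157,152 168,163,157 166,160,156 170,165,160 174,170,165 178,173,168 183,176,172 187,181,176 200,196,191 214,209,204 166,162,157
311 165,159,155 173,168,164 177,172,168 180,173,170 185,180,176 191,185,181 192,188,183 193,188,183 193,189,185 194,188,185 196,191,186 197,190,186 211,205,200 224,219,215 181,176,171
312 190,186,181 196,190,186 198,192,188 198,192,187 198,192,188 198,193,189 200,195,190 200,195,191 198,193,188 196,191,187 198,191,187 196,191,186 205,200,196 213,206,203 189,184,179
313 198,192,188 200,195,190 201,197,192 202,196,192 201,196,192 200,194,190 200,195,190 201,196,191 198,194,189 194,189,185 194,188,183 196,191,186 196,192,187 201,196,190 199,195,188
314 199,194,190 200,195,190 199,194,189 200,194,190 201,195,190 201,196,192 198,192,187 195,189,185 188,184,179 180,176,171 184,180,174 189,185,176 195,190,179 196,191,180 204,199,186
315 196,191,185 193,187,182 
[... 994 characters left out ...]
5, 53, 50  63, 61, 57 113,103, 91 198,180,158 220,204,181 225,209,186 237,227,203
321  88, 78, 69  58, 54, 47  38, 36, 33  29, 28, 27  28, 28, 28  28, 27, 27  25, 26, 26  24, 24, 24  32, 32, 30  38, 36, 34  67, 62, 55 123,112, 97 146,134,119 166,153,135 206,190,167
322  51, 48, 41  50, 47, 41  49, 46, 41  48, 44, 40  43, 40, 37  44, 42, 37  36, 34, 31  32, 29, 29  24, 25, 23  23, 23, 22  29, 29, 26  48, 44, 41  66, 61, 55  89, 81, 71 128,116,101
323  72, 67, 58  78, 73, 63  78, 73, 63  74, 69, 61  72, 68, 59  75, 68, 58  64, 58, 50  57, 53, 47  50, 46, 41  42, 40, 35  32, 30, 28  22, 22, 22  24, 23, 24  35, 33, 31  51, 47, 42
scene face [322.07961947 189.7235639 ] [323.61309898 189.09095623]
```

View pics/v4.png

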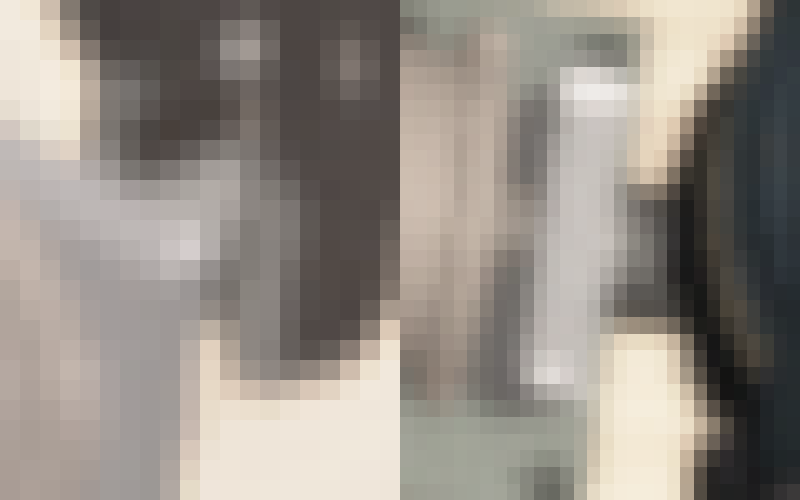

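Run:
```python
from h import *
T=np.array([.4525,-.1860,.0655]); x=np.array([.1947,.9809,0]); yv=np.array([.981,-.195,0])
t=cv2.imread("pics/top2.png").astype(np.float32); D=t[:,:,2]-t[:,:,0]
t3=cv2.imread("pics/top3.png").astype(np.float32)
# along-axis profile: number of grey samples across +-20mm at each distance from TCP
for d in list(range(26,52,2))+list(range(146,172,2)):
    P=np.array([proj("top",T+x*d/1000+yv*(w-1.25)/1000+[0,0,-.0006]) for w in np.arange(-20,20.1,1)]).astype(np.float32)
    v=cv2.remap(D,P[None,:,0],P[None,:,1],1)[0]; g=cv2.remap(t[:,:,2],P[None,:,0],P[None,:,1],1)[0]
    print(d,"width mm",int((v<25).sum()),"mid r-b",v[17:24].mean().round(0),"r",g[17:24].mean().round(0))
s=np.array([.1925,.981,0]); H=np.array([.4885,-.0047,.065])
a=cv2.imread("pics/scene2.png").astype(int);b=cv2.imread("pics/scene3.png").astype(int)
print("rows 198..209 cols 283..302"); print(np.abs(b-a)[198:210,283:303].sum(2))
```

```text
26 width mm 21 mid r-b 10.0 r 118.0
28 width mm 21 mid r-b 10.0 r 128.0
30 width mm 21 mid r-b 10.0 r 129.0
32 width mm 21 mid r-b 12.0 r 124.0
34 width mm 19 mid r-b 14.0 r 126.0
36 width mm 16 mid r-b 17.0 r 139.0
38 width mm 12 mid r-b 20.0 r 156.0
40 width mm 8 mid r-b 22.0 r 173.0
42 width mm 7 mid r-b 23.0 r 189.0
44 width mm 7 mid r-b 23.0 r 199.0
46 width mm 7 mid r-b 23.0 r 203.0
48 width mm 6 mid r-b 24.0 r 204.0
50 width mm 11 mid r-b 24.0 r 204.0
146 width mm 13 mid r-b 20.0 r 149.0
148 width mm 13 mid r-b 19.0 r 149.0
150 width mm 13 mid r-b 19.0 r 148.0
152 width mm 13 mid r-b 19.0 r 146.0
154 width mm 12 mid r-b 19.0 r 146.0
156 width mm 11 mid r-b 19.0 r 146.0
158 width mm 9 mid r-b 19.0 r 146.0
160 width mm 8 mid r-b 21.0 r 145.0
162 width mm 7 mid r-b 22.0 r 147.0
164 width mm 4 mid r-b 25.0 r 150.0
166 width mm 0 mid r-b 30.0 r 158.0
168 width mm 0 mid r-b 33.0 r 169.0
170 width mm 0 mid r-b 36.0 r 176.0
rows 198..209 cols 283..302
[[  0   1   1   1   3   2   4   2   0   2   2   0   3   1   3   3   0   1
    0   2]
 [  3   2   1   3   0   2   1   1   4   1   4   3 
[... 185 characters left out ...]
   3   2
    1   3]
 [  0   1   2   2   0   7   9  14  10  40  91 111  82  17   2   3   5   1
    1   2]
 [  1   1   3   3  11  15   9   7  14  57 121 142  90  18   6   0   4   3
    2   0]
 [  3   1   1   2  23  42  46  45  53  66 102  98  48   6   3   2   0   0
    1   0]
 [  2   2   1   3  13  41  54  50  47  45  43  23   3   3   3   3   2   5
    1   1]
 [  3   3   0   4   3   6   6   8   8   3   5   8   2   6   0   0   1   0
    2   2]
 [  1   2   1   4   2   3   4   4   5   3   7   1   2   2   3   6   3   0
    2   3]
 [  4   3   3   2   2   0   2   1   3   1   2   2   0   1   2   4   0   2
    0   0]
 [  3   9  21  19   2   4   4   5   1   2   2   1   3   3   2   4   1   0
    4   2]]
```

```bash
python3 -m pendant '[[[-1.5,0,0,0],[0,0,0,0]]]'|sed -n 4p; python3 -m pendant '[[[0,0,0,0],[0,0,0,0],[0,0,0,0],[0,0,-20,0],[0,0,-50,0],[0,0,-50,0]]]' 1
python3 - <<'E'
from h import *
for n in("scene","top"):
    im=env.get_image(n)[:,:,::-1]; cv2.imwrite(f"pics/{n}4.png",im)
a=cv2.imread("pics/scene4.png"); b=cv2.imread("pics/scene3.png")
print("tip unchanged?",np.abs(a.astype(int)-b)[198:208,285:298].sum(2).max())
print(env.read_state()['joint_pos'].round(3))
k=np.array([-.4905,.0963,.866]); K=np.array([.5089,.0964,.065])+.0605*k; print(K)
t=cv2.imread("pics/top2.png"); s=cv2.imread("pics/scene2.png")
for nm,im,w in(("top",t,(264,212,294,236)),("scene",s,(290,172,318,202))):
    x0,y0,x1,y1=w; g=(cv2.resize(im[y0:y1,x0:x1],None,fx=4,fy=4,interpolation=2).max(2)<85).astype(np.uint8)
    cs,_=cv2.findContours(g,0,1); c=max(cs,key=cv2.contourArea); e=cv2.fitEllipse(cv2.convexHull(c)); print(nm,back(e[0],x0,y0),np.array(e[1])/4,"pred K",proj(nm,K),"cap",proj(nm,K+.014*k))
E
```

```text
contact_force: [-3.3, -9.4, 2.1]
t: 13.15
eef_pos: [0.4823, -0.0387, 0.1861]
tcp_rot: [-0.0, 0.773, 0.634, -0.0]
contact_force: [0.1, 0.2, -0.8]
opening: 0.0856
gripper_force: 0.0
tip unchanged? 12
[-0.08   0.196 -0.226  1.14   0.     1.687]
[0.47922475 0.10222615 0.117393  ]
top [278.47934914 222.42341709] [17.44215775 20.56807709] pred K [277.65532683 221.85150979] cap [277.53201024 224.1438058 ]
scene [304.20085239 188.83856392] [15.55016708 17.24693108] pred K [303.12109236 189.41548788] cap [305.23680356 186.60302179]
```

```bash
python3 -m pendant '[[[45,-10,0,0],[45,-10,0,0],[45.4,-10.3,0,0],[0,0,0,-0.18],[0,0,0,-0.18],[0,0,0,-0.18],[0,0,0,-0.18],[0,0,0,-0.18],[0,0,0,-0.18],[0,0,0,-0.18],[0,0,0,-0.18],[0,0,0,-0.18]]]' 1|sed -n 2,3p
python3 -m pendant '[[[0,0,15,-0.18],[0,0,25,-0.18],[0,0,20,-0.18],[0,0,5,-0.18],[0,0,1,-0.1],[0,0,0,0]]]' 1
python3 - <<'E'
from h import *
s=env.read_state(); print(s['joint_pos'].round(3))
for n in("scene","top"):
    im=env.get_image(n)[:,:,::-1]; cv2.imwrite(f"pics/{n}5.png",im)
a=cv2.imread("pics/scene5.png")[150:230,260:360]
cv2.imwrite("pics/v5.png",cv2.resize(a,(700,560),interpolation=2))
E
```

```text
eef_pos: [0.4792, 0.1, 0.1845]
tcp_rot: [-0.0, 0.071, 0.997, 0.0]
t: 15.5
eef_pos: [0.4791, 0.0999, 0.1185]
tcp_rot: [-0.0, -0.33, 0.944, 0.0]
contact_force: [0.1, -0.6, 0.4]
opening: 0.0853
gripper_force: 0.0
[ 0.206  0.262 -0.336  0.973  0.    -0.466]
```

View pics/v5.png

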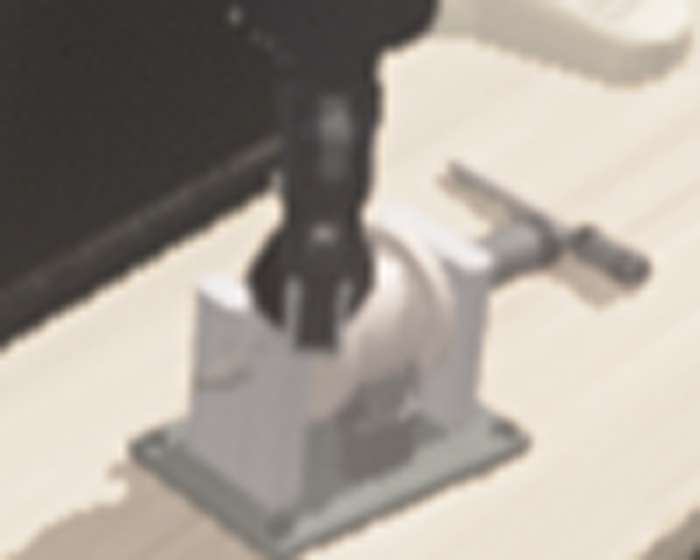

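```bash
python3 -m pendant '[[[0,0,0,0],[0,0,0,0],[0,0,0,0],[0,0,0,0]]]' -1; python3 -m pendant '[[[0,0,0,0.12],[0,0,0,0.12],[0,0,0,0]]]'; python3 -c "
from h import *
s=env.read_state();print(s['contact_force'].round(2),s['wrist_torque'].round(3))"
```

```text
t: 16.1
eef_pos: [0.4787, 0.1008, 0.1197]
tcp_rot: [0.0, -0.33, 0.944, 0.001]
contact_force: [-6.1, 5.2, 11.8]
opening: 0.0458
gripper_force: 59.4
t: 16.48
eef_pos: [0.4791, 0.1003, 0.1195]
tcp_rot: [0.0, -0.213, 0.977, 0.0]
contact_force: [-4.8, 3.4, 7.9]
opening: 0.0449
gripper_force: 60.2
[-4.82  3.44  7.89] [ 0.101  0.522 -0.454]
```

Forces are mild, so I'll continue the stroke.

```bash
python3 -m pendant '[[[0,0,0,0.18],[0,0,0,0.18],[0,0,0,0.18],[0,0,0,0.18],[0,0,0,0.18],[0,0,0,0.18],[0,0,0,0.18],[0,0,0,0.18],[0,0,0,0]]]'
python3 - <<'E'
from h import *
s=env.read_state();print(s['contact_force'].round(2),s['wrist_torque'].round(3))
for n in("scene","top"):
    im=env.get_image(n)[:,:,::-1]; cv2.imwrite(f"pics/{n}6.png",im)
E
```

```text
t: 17.6
eef_pos: [0.4796, 0.1005, 0.1205]
tcp_rot: [0.0, 0.484, 0.875, 0.001]
contact_force: [-7.1, 0.3, 16.6]
opening: 0.0419
gripper_force: 165.8
[-7.09  0.28 16.59] [0.981 0.541 0.563]
```

```bash
python3 -m pendant '[[[0,0,0,0],[0,0,0,0],[0,0,0,-0.186],[0,0,0,-0.186],[0,0,0,-0.186],[0,0,0,-0.186],[0,0,0,-0.186],[0,0,0,-0.186],[0,0,0,-0.186],[0,0,0,-0.186],[0,0,0,-0.186]]]' 1
python3 -m pendant '[[[0,0,0,0],[0,0,0,0],[0,0,0,0],[0,0,0,0.186],[0,0,0,0.186],[0,0,0,0.186],[0,0,0,0.186],[0,0,0,0.186],[0,0,0,0.186],[0,0,0,0.186],[0,0,0,0.186],[0,0,0,0.186]]]' -1;python3 -c "
from h import *
s=env.read_state();print(s['contact_force'].round(2),s['wrist_torque'].round(3))"
```

```text
t: 19.08
eef_pos: [0.4795, 0.0997, 0.1187]
tcp_rot: [-0.0, -0.33, 0.944, -0.0]
contact_force: [-0.4, -0.7, -1.1]
opening: 0.0852
gripper_force: 0.0
t: 20.58
eef_pos: [0.4805, 0.1026, 0.1214]
tcp_rot: [-0.0, 0.485, 0.874, 0.004]
contact_force: [-21.4, -16.8, 16.3]
opening: 0.0414
gripper_force: 169.0
[-21.36 -16.77  16.27] [-2.258  3.078  0.578]
```

```bash
python3 -m pendant '[[[0,0,0,0],[0,0,0,0],[0,0,-40,-0.186],[0,0,-40,-0.186],[0,0,-40,-0.186],[0,0,0,-0.186],[0,0,0,-0.186],[0,0,0,-0.186],[0,0,0,-0.186],[0,0,0,-0.186],[0,0,0,-0.186]]]' 1
python3 - <<'E'
from h import *
for n in("scene","top"):
    im=env.get_image(n)[:,:,::-1]; cv2.imwrite(f"pics/{n}7.png",im)
k=np.array([-.4905,.0963,.866])
for nm in("scene","top"):
  print(nm,"px per 5mm",proj(nm,np.array([.479,.1,.117])+.005*k)-proj(nm,[.479,.1,.117]))
for f in (2,4,7):
  im=cv2.imread(f"pics/scene{f}.png"); x0,y0,x1,y1=290,172,318,202
  g=(cv2.resize(im[y0:y1,x0:x1],None,fx=4,fy=4,interpolation=2).max(2)<85).astype(np.uint8)
  cs,_=cv2.findContours(g,0,1); c=max(cs,key=cv2.contourArea); e=cv2.fitEllipse(cv2.convexHull(c)); print(f,back(e[0],x0,y0),np.array(e[1])/4)
a=np.vstack([cv2.resize(cv2.imread(f"pics/scene{f}.png")[165:215,275:335],(600,300),interpolation=2) for f in(2,7)])
cv2.imwrite("pics/v6.png",a)
E
```

```text
t: 21.95
eef_pos: [0.4796, 0.0997, 0.2386]
tcp_rot: [-0.0, -0.33, 0.944, -0.0]
contact_force: [0.4, -1.2, -0.0]
opening: 0.0855
gripper_force: 0.0
scene px per 5mm [ 0.75206856 -0.99775619]
top px per 5mm [-0.0405563   0.81294662]
2 [304.20085239 188.83856392] [15.55016708 17.24693108]
4 [304.0344038  188.89601326] [15.40854073 16.95709419]
7 [303.70257759 189.38723755] [15.18269539 16.72002602]
```

View pics/v6.png

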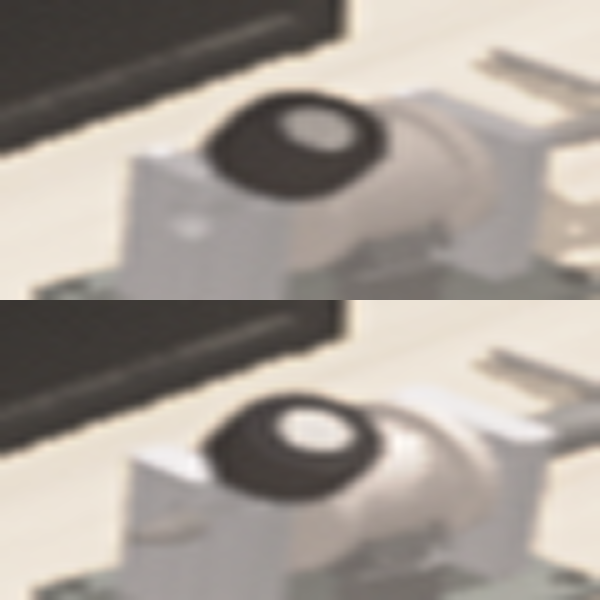

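```bash
python3 -m pendant '[[[-1.8,0,50,0],[0,0,45,0],[0,0,21,0],[0,0,5,0],[0,0,0,0]]]' 1 | sed -n 2,4p
python3 -m pendant '[[[0,0,0,0],[0,0,0,0],[0,0,0,0],[0,0,0,0.186],[0,0,0,0.186],[0,0,0,0.186],[0,0,0,0.186],[0,0,0,0.186],[0,0,0,0.186],[0,0,0,0.186],[0,0,0,0.186],[0,0,0,0.186]]]' -1;python3 -c "
from h import *
s=env.read_state();print(s['contact_force'].round(2),s['wrist_torque'].round(3))"
python3 -m pendant '[[[0,0,0,0],[0,0,0,0],[0,0,0,-0.186],[0,0,0,-0.186],[0,0,0,-0.186],[0,0,0,-0.186],[0,0,0,-0.186],[0,0,0,-0.186],[0,0,0,-0.186],[0,0,0,-0.186],[0,0,0,-0.186]]]' 1|sed -n 1,4p
```

```text
eef_pos: [0.4812, 0.1009, 0.1182]
tcp_rot: [0.0, -0.326, 0.945, -0.0]
contact_force: [0.3, -0.3, 0.5]
t: 24.18
eef_pos: [0.4818, 0.1022, 0.121]
tcp_rot: [0.001, 0.484, 0.875, 0.003]
contact_force: [-12.5, 0.4, 37.3]
opening: 0.0417
gripper_force: 148.8
[-12.54   0.42  37.3 ] [ 2.539 -0.129  1.72 ]
t: 25.55
eef_pos: [0.4811, 0.101, 0.1179]
tcp_rot: [0.0, -0.33, 0.944, 0.0]
contact_force: [-0.6, -0.2, -0.1]
```

```bash
F='import sys
from h import *
s=env.read_state();print(s["contact_force"].round(1),s["wrist_torque"].round(2),s["tcp_rot"].round(3),s["joint_pos"].round(3)[-1])'; echo "$F">f.py
python3 -m pendant '[[[0,0,-1,0],[0,0,0,0],[0,0,0,0],[0,0,0,0.186],[0,0,0,0.186],[0,0,0,0.186]]]' -1|sed -n 1,2p;python3 f.py
python3 -m pendant '[[[0,0,0,0.186],[0,0,0,0.186],[0,0,0,0.186]]]' |sed -n 1,2p;python3 f.py
python3 -m pendant '[[[0,0,0,0.186],[0,0,0,0.186],[0,0,0,0.1]]]' |sed -n 1,2p;python3 f.py
python3 -m pendant '[[[0,0,0,0],[0,0,0,0],[0,0,0,-0.186],[0,0,0,-0.186],[0,0,0,-0.186],[0,0,0,-0.186],[0,0,0,-0.186],[0,0,0,-0.186],[0,0,0,-0.186],[0,0,0,-0.186],[0,0,0,-0.1]]]' 1|sed -n 1,4p
```

```text
t: 26.3
eef_pos: [0.4818, 0.1009, 0.1189]
[ 1.3 -8.7  3.6] [-2.01 -0.37 -0.1 ] [ 0.001 -0.05   0.999 -0.   ] 0.107
t: 26.68
eef_pos: [0.4824, 0.1013, 0.1192]
[ 5.3 -0.1 -4.6] [ 1.97 -1.94  1.35] [0.001 0.227 0.974 0.001] 0.664
t: 27.05
eef_pos: [0.4815, 0.1028, 0.1217]
[-12.4   3.7  29.1] [2.96 0.29 1.62] [0.    0.447 0.895 0.003] 1.134
t: 28.42
eef_pos: [0.481, 0.101, 0.1187]
tcp_rot: [-0.0, -0.329, 0.944, 0.0]
contact_force: [0.0, 0.0, -0.2]
```

```bash
python3 -m pendant '[[[0,0,-40,0],[0,0,-40,0],[0,0,-40,0]]]' 1|sed -n 2p
cat > kn.py <<'E'
from h import *
import sys
n0=sys.argv[1]
for n in("scene","top"):
    im=env.get_image(n)[:,:,::-1]; cv2.imwrite(f"pics/{n}{n0}.png",im)
for f in (2,4,7,n0):
  im=cv2.imread(f"pics/scene{f}.png"); x0,y0,x1,y1=290,172,318,202; o=[]
  for th in(75,85,95,105):
    g=(cv2.resize(im[y0:y1,x0:x1],None,fx=6,fy=6,interpolation=2).max(2)<th).astype(np.uint8)
    cs,_=cv2.findContours(g,0,1); c=max(cs,key=cv2.contourArea); e=cv2.fitEllipse(cv2.convexHull(c)); o.append(back(e[0],x0,y0,6))
  print(f,np.mean(o,0).round(2),np.std(o,0).round(2))
a=cv2.imread(f"pics/scene{n0}.png").astype(int); b=cv2.imread("pics/scene4.png")
print("tip diff",np.abs(a-b)[198:208,285:298].sum(2).max())
E
python3 kn.py 8
```

```text
eef_pos: [0.4809, 0.101, 0.24]
2 [304.19 188.86] [0.01 0.05]
4 [304.04 188.88] [0.02 0.04]
7 [303.56 189.58] [0.29 0.33]
8 [303.34 189.86] [0.18 0.07]
tip diff 9
```

```bash
python3 -m pendant '[[[-0.8,-0.6,50,0],[0,0,45,0],[0,0,22,0],[0,0,5,0]]]' 1|sed -n 2p
python3 -m pendant '[[[0,0,0,0],[0,0,0,0],[0,0,0,0],[0,0,0,0.186],[0,0,0,0.186],[0,0,0,0.186]]]' -1|sed -n 1,2p;python3 f.py
python3 -m pendant '[[[0,0,0,0.186],[0,0,0,0.186]]]' |sed -n 1,2p;python3 f.py
python3 -m pendant '[[[0,0,0,0.186],[0,0,0,0.186]]]' |sed -n 1,2p;python3 f.py
python3 -m pendant '[[[0,0,0,0.186],[0,0,0,0.1]]]' |sed -n 1,2p;python3 f.py
python3 -m pendant '[[[0,0,0,0],[0,0,0,0],[0,0,0,-0.186],[0,0,0,-0.186],[0,0,0,-0.186],[0,0,0,-0.186],[0,0,0,-0.186],[0,0,0,-0.186],[0,0,0,-0.186],[0,0,0,-0.186],[0,0,0,-0.1]]]' 1|sed -n 1,4p
```

```text
eef_pos: [0.4807, 0.1007, 0.115]
t: 30.15
eef_pos: [0.4837, 0.1011, 0.1177]
[-2.5 -6.5  5.4] [-1.4   0.63  0.08] [ 0.002 -0.051  0.999 -0.   ] 0.104
t: 30.4
eef_pos: [0.4843, 0.1004, 0.1176]
[ 10.1  -2.9 -11.9] [ 0.34 -2.31  0.78] [ 0.003  0.135  0.991 -0.   ] 0.476
t: 30.65
eef_pos: [0.4836, 0.1011, 0.1186]
[-2.2 -4.6 14.3] [ 1.39 -1.21  1.63] [0.002 0.315 0.949 0.001] 0.847
t: 30.9
eef_pos: [0.4836, 0.1019, 0.1202]
[-8.6 -3.9 20.4] [ 2.02 -0.99  1.92] [0.002 0.446 0.895 0.003] 1.131
t: 32.28
eef_pos: [0.4823, 0.1011, 0.1172]
tcp_rot: [0.0, -0.329, 0.944, -0.0]
contact_force: [-1.2, 0.1, 0.1]
```

```bash
python3 -m pendant '[[[0,0,0,0],[0,0,0,0],[0,0,0,0],[0,0,0,0.186],[0,0,0,0.186],[0,0,0,0.186]]]' -1|sed -n 1,2p;python3 f.py
python3 -m pendant '[[[0,0,0,0.186],[0,0,0,0.186]]]' |sed -n 1,2p;python3 f.py
python3 -m pendant '[[[0,0,0,0.186],[0,0,0,0.186]]]' |sed -n 1,2p;python3 f.py
python3 -m pendant '[[[0,0,0,0.186],[0,0,0,0.1]]]' |sed -n 1,2p;python3 f.py
python3 -m pendant '[[[0,0,0,0],[0,0,0,0],[0,0,-30,-0.186],[0,0,-40,-0.186],[0,0,-50,-0.186],[0,0,0,-0.186],[0,0,0,-0.186],[0,0,0,-0.186],[0,0,0,-0.186],[0,0,0,-0.186],[0,0,0,-0.1]]]' 1|sed -n 1,4p
python3 kn.py 9
```

```text
t: 33.02
eef_pos: [0.4828, 0.1006, 0.117]
[ 2.3 -9.5  2.6] [-2.21 -0.93 -0.18] [ 0.001 -0.05   0.999 -0.001] 0.106
t: 33.28
eef_pos: [0.4838, 0.1007, 0.1168]
[  8.1  -1.8 -10. ] [ 0.64 -1.79  0.82] [ 0.002  0.135  0.991 -0.   ] 0.477
t: 33.52
eef_pos: [0.483, 0.1019, 0.1181]
[-9.8 -1.3 24.4] [2.06 0.36 1.59] [0.001 0.315 0.949 0.002] 0.848
t: 33.78
eef_pos: [0.4831, 0.1028, 0.1198]
[-10.9   1.7  25.7] [ 3.09 -0.67  1.96] [0.001 0.446 0.895 0.003] 1.132
t: 35.15
eef_pos: [0.4821, 0.101, 0.2367]
tcp_rot: [0.0, -0.329, 0.944, 0.0]
contact_force: [-0.3, 0.2, 0.3]
2 [304.19 188.86] [0.01 0.05]
4 [304.04 188.88] [0.02 0.04]
7 [303.56 189.58] [0.29 0.33]
9 [303.1  190.22] [0.15 0.02]
tip diff 20
```

```bash
python3 -m pendant '[[[-0.4,-0.3,50,0],[0,0,45,0],[0,0,20,0],[0,0,5,0]]]' 1|sed -n 2p
python3 -m pendant '[[[0,0,0,0],[0,0,0,0],[0,0,0,0],[0,0,0,0.186],[0,0,0,0.186],[0,0,0,0.186]]]' -1|sed -n 1,2p;python3 f.py
python3 -m pendant '[[[0,0,0,0.186],[0,0,0,0.186]]]' |sed -n 1,2p;python3 f.py
python3 -m pendant '[[[0,0,0,0.186],[0,0,0,0.186]]]' |sed -n 1,2p;python3 f.py
python3 -m pendant '[[[0,0,0,0],[0,0,0,0],[0,0,0,-0.186],[0,0,0,-0.186],[0,0,0,-0.186],[0,0,0,-0.186],[0,0,0,-0.186],[0,0,0,-0.186],[0,0,0,-0.186]]]' 1|sed -n 1,4p
python3 kn.py 10
```

```text
eef_pos: [0.4816, 0.1008, 0.1157]
t: 36.5
eef_pos: [0.4846, 0.1009, 0.1176]
[ 10.6  -0.4 -16.7] [ 0.25 -2.47  0.34] [ 0.002 -0.051  0.999 -0.   ] 0.104
t: 36.75
eef_pos: [0.4849, 0.1002, 0.1174]
[ 11.6  -3.3 -13.1] [ 0.24 -2.71  0.71] [ 0.003  0.135  0.991 -0.001] 0.476
t: 37.0
eef_pos: [0.4843, 0.1013, 0.1187]
[ 1.6 -4.5  7.4] [ 1.72 -1.93  1.78] [0.002 0.315 0.949 0.001] 0.847
t: 38.12
eef_pos: [0.4827, 0.1011, 0.1172]
tcp_rot: [0.0, -0.33, 0.944, 0.0]
contact_force: [-0.6, -0.5, 0.7]
2 [304.19 188.86] [0.01 0.05]
4 [304.04 188.88] [0.02 0.04]
7 [303.56 189.58] [0.29 0.33]
10 [300.83 179.92] [0.18 1.98]
tip diff 33
```

```bash
python3 -m pendant '[[[0,0,0,0],[0,0,0,0],[0,0,0,0],[0,0,0,0.186],[0,0,0,0.186],[0,0,0,0.186]]]' -1|sed -n 1,2p;python3 f.py
python3 -m pendant '[[[0,0,0,0.186],[0,0,0,0.186]]]' |sed -n 1,2p;python3 f.py
python3 -m pendant '[[[0,0,0,0.186],[0,0,0,0.186]]]' |sed -n 1,2p;python3 f.py
python3 -m pendant '[[[0,0,0,0],[0,0,0,0],[0,0,-30,-0.186],[0,0,-40,-0.186],[0,0,-50,-0.186],[0,0,0,-0.186],[0,0,0,-0.186],[0,0,0,-0.186],[0,0,0,-0.186]]]' 1|sed -n 1,4p
python3 kn.py 11
```

```text
t: 38.98
eef_pos: [0.4838, 0.1008, 0.1168]
[-2.3 -7.6  3.4] [-1.53  0.41  0.04] [ 0.001 -0.05   0.999 -0.   ] 0.106
t: 39.22
eef_pos: [0.4837, 0.1001, 0.1168]
[13.6 -8.5 -7.3] [-1.39 -2.87  1.44] [ 0.001  0.135  0.991 -0.001] 0.477
t: 39.48
eef_pos: [0.4898, 0.0969, 0.1181]
[ 25.4 -31.5 -12.8] [-5.19 -5.42  1.27] [ 0.009  0.317  0.948 -0.003] 0.848
t: 40.6
eef_pos: [0.482, 0.1013, 0.2369]
tcp_rot: [-0.0, -0.33, 0.944, 0.0]
contact_force: [-0.5, 0.1, -0.8]
2 [304.19 188.86] [0.01 0.05]
4 [304.04 188.88] [0.02 0.04]
7 [303.56 189.58] [0.29 0.33]
11 [302.97 190.44] [0.11 0.03]
tip diff 53
```

```bash
python3 -m pendant '[[[0,0,50,0.1],[0,0,45,0.13],[0,0,21,0.14],[0,0,4,0]]]' 1|sed -n 2p
python3 -m pendant '[[[0,0,0,0],[0,0,0,0],[0,0,0,0],[0,0,0,0]]]' -1|sed -n 1,2p;python3 f.py
python3 -m pendant '[[[0,0,0,0.15],[0,0,0,0.15]]]' |sed -n 1,2p;python3 f.py
python3 -m pendant '[[[0,0,0,0.15],[0,0,0,0.15]]]' |sed -n 1,2p;python3 f.py
```

```text
eef_pos: [0.4813, 0.1009, 0.1157]
t: 41.7
eef_pos: [0.4833, 0.1006, 0.1187]
[-2.6 -3.5 11.1] [-0.95  0.31 -0.16] [ 0.001 -0.148  0.989 -0.001] -0.09
t: 41.95
eef_pos: [0.4812, 0.1002, 0.1183]
[-13.2  -2.9  17.9] [-1.    2.74  0.4 ] [-0.     0.004  1.    -0.001] 0.214
t: 42.2
eef_pos: [0.4814, 0.1006, 0.1183]
[-3.8 -3.1 11.8] [-0.6   0.78  0.93] [-0.     0.153  0.988 -0.   ] 0.514
```

```bash
python3 -m pendant '[[[0,0,0,0.18],[0,0,0,0.18],[0,0,0,0.18]]]' |sed -n 1,2p;python3 f.py
python3 -m pendant '[[[0,0,0,0],[0,0,0,0],[0,0,-30,-0.186],[0,0,-40,-0.186],[0,0,-50,-0.186],[0,0,0,-0.186],[0,0,0,-0.186],[0,0,0,-0.186]]]' 1|sed -n 1,4p
python3 kn.py 12
python3 - <<'E'
from h import *
s=np.array([.1925,.981,0]);k=np.array([-.4905,.0963,.866]);A=np.array([.508,.0964,.065])
for d in(.055,.0565,.0625):print(d,proj("scene",A+d*k))
def crop(f):return cv2.imread(f"pics/scene{f}.png")[172:214,280:320]
cv2.imwrite("pics/v7.png",np.hstack([cv2.resize(crop(f),(400,420),interpolation=2) for f in(4,12)]))
# subpixel shift of knob patch between pics
w=cv2.createHanningWindow((26,24),cv2.CV_32F)
g=lambda f:cv2.cvtColor(cv2.imread(f"pics/scene{f}.png"),6)[176:200,292:318].astype(np.float32)
for f in(7,8,9,11,12):print(f,cv2.phaseCorrelate(g(4),g(f),w), "vs 11", cv2.phaseCorrelate(g(11),g(f),w))
E
```

```text
t: 42.58
eef_pos: [0.4878, 0.0969, 0.1194]
[ 14.6 -29.5   2.1] [-4.73 -3.24  3.26] [ 0.007  0.412  0.911 -0.002] 1.053
t: 43.58
eef_pos: [0.4824, 0.1014, 0.2374]
tcp_rot: [0.0, -0.139, 0.99, 0.0]
contact_force: [1.2, -0.3, 0.3]
2 [304.19 188.86] [0.01 0.05]
4 [304.04 188.88] [0.02 0.04]
7 [303.56 189.58] [0.29 0.33]
12 [302.95 190.47] [0.14 0.03]
tip diff 54
0.055 [302.57192899 190.6305543 ]
0.0565 [302.79547033 190.33387548]
0.0625 [303.69407842 189.14126393]
7 ((0.13580876449149848, 0.3462008620280983), 1.1126838157206407) vs 11 ((1.3336850015292505, -1.2768603893924535), 0.773663948347539)
8 ((-0.38379378855463564, 0.9985832473094529), 0.9143093390229308) vs 11 ((1.0337005512353024, -0.8584060463468877), 0.9149389886929665)
9 ((-0.614054260206407, 1.6540938691414944), 0.8817009841218407) vs 11 ((0.6259483110856294, -0.23644309591423962), 0.9301719349107624)
11 ((-0.7536662651745658, 1.9561415969456224), 0.7906002446457192) vs 11 ((0.5000000000000036, 0.0), 0.9999999999640692)
12 ((-0.856634751966947, 1.9471804277631044), 0.8405891531779442) vs 11 ((0.4714418136718663, -0.0007136856330962615), 1.0088065748597368)
```

View pics/v7.png

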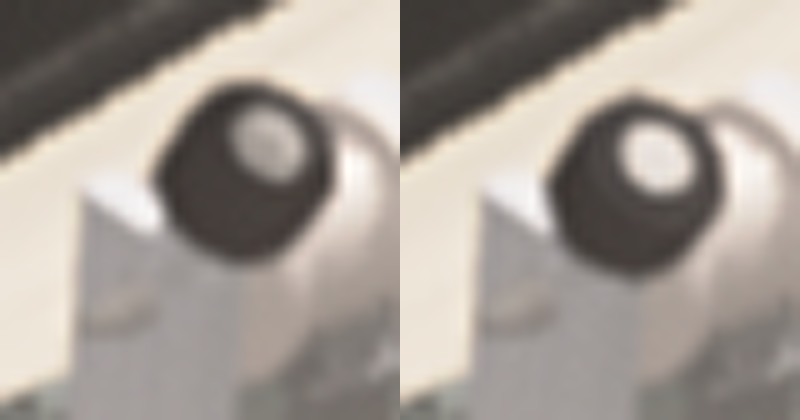

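```bash
python3 -m pendant '[[[0,0,50,0],[0,0,45,0],[0,0,21,0],[0,0,4,0]]]' 1|sed -n 2p
python3 -m pendant '[[[0,0,0,0],[0,0,0,0],[0,0,0,0],[0,0,0,0]]]' -1|sed -n 1,2p;python3 f.py
python3 -m pendant '[[[0,0,0,0.15],[0,0,0,0.15]]]' |sed -n 1,2p;python3 f.py
python3 -m pendant '[[[0,0,0,0.15],[0,0,0,0.15]]]' |sed -n 1,2p;python3 f.py
python3 -m pendant '[[[0,0,0,0.15],[0,0,0,0.15]]]' |sed -n 1,2p;python3 f.py
python3 -m pendant '[[[0,0,0,0],[0,0,0,0],[0,0,0,0],[0,0,0,0],[0,0,-30,0],[0,0,-40,0],[0,0,-50,0],[0,0,0,0]]]' 1|sed -n 1,4p
python3 kn.py 13
python3 - <<'E'
from h import *
w=cv2.createHanningWindow((26,24),cv2.CV_32F)
g=lambda f:cv2.cvtColor(cv2.imread(f"pics/scene{f}.png"),6)[176:200,292:318].astype(np.float32)
print(cv2.phaseCorrelate(g(12),g(13),w))
E
```

```text
eef_pos: [0.4815, 0.101, 0.1158]
t: 44.68
eef_pos: [0.4833, 0.1005, 0.1187]
[-1.7 -2.5 11. ] [-0.9   0.35 -0.14] [ 0.001 -0.135  0.991 -0.001] -0.065
t: 44.92
eef_pos: [0.481, 0.1002, 0.1183]
[-15.5  -1.9  19.2] [-0.89  2.95  0.41] [-0.001  0.016  1.    -0.001] 0.239
t: 45.18
eef_pos: [0.4818, 0.1007, 0.1184]
[-2.6 -3.7 11.4] [-0.62  0.36  1.25] [ 0.     0.165  0.986 -0.   ] 0.538
t: 45.42
eef_pos: [0.4873, 0.0979, 0.1195]
[ 12.8 -21.9   3.2] [-3.62 -2.92  0.78] [ 0.007  0.312  0.95  -0.002] 0.839
t: 46.42
eef_pos: [0.484, 0.1015, 0.2404]
tcp_rot: [0.003, 0.309, 0.951, 0.002]
contact_force: [0.7, -0.4, -1.7]
2 [304.19 188.86] [0.01 0.05]
4 [304.04 188.88] [0.02 0.04]
7 [303.56 189.58] [0.29 0.33]
13 [302.93 190.49] [0.17 0.04]
tip diff 55
((0.41322062114580227, 0.020751571612871444), 0.9817598053702602)
```

```bash
python3 -m pendant '[[[0,0,-50,0],[0,0,0,0]]]' 1|sed -n 2,4p
python3 - <<'E'
from h import *
im=env.get_image("scene")[:,:,::-1]; cv2.imwrite("pics/scene14.png",im)
cv2.imwrite("pics/v8.png",np.hstack([cv2.resize(cv2.imread(f"pics/scene{f}.png")[165:220,275:350],(399,293),interpolation=2) for f in(8,14)]))
E
```

```text
eef_pos: [0.4831, 0.1012, 0.2884]
tcp_rot: [0.001, 0.309, 0.951, 0.001]
contact_force: [-0.8, -0.0, -0.3]
```

View pics/v8.png

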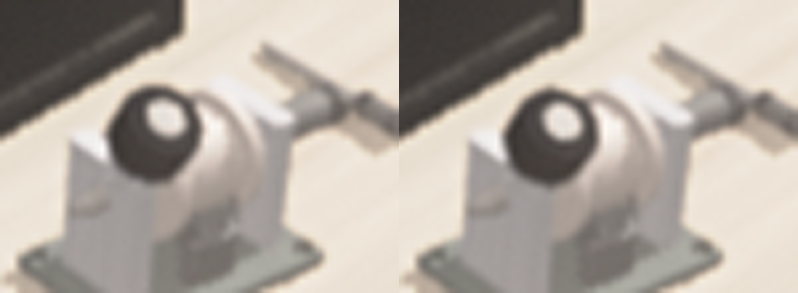

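The axle handle is still against the plain ear at about (322,186), its tip shows at (290,204), the knob is down and the roller is in its saddle.

```bash
python3 -c "
from bench import env
print(env.hand_in())"
```

```text
the job is handed in; nothing more can be done
None
```

I handed the job in at about 47 s: the axle is threaded with its shoulder against the plain ear, the clamp knob is turned to its stop (two final check strokes no longer moved it), the roller is in its saddle, and the gripper is open and clear of everything.

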